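# Load the drill bench's chip guard

### The arm

A 6-joint arm with a two-finger parallel gripper is mounted at the origin on the work surface. World frame = base frame: x ahead of the robot, y to its left, z up, the work surface at z = 0. Lengths are in m, angles in rad, forces in N, time in s.
With the tool pointing down it reaches from about 0.325 to 0.9 m from the base axis. Payload 6.1 kg.
Tool frame: the origin (TCP) lies midway between the tips of the shut fingers; the grasp point (between the pads) lies 19 mm behind it; z points along the fingers, x is the direction in which the jaws open and shut, and the axes are right-handed (so a half turn about z gives the same grasp; the last joint's range is limited). The gripper opens to 85 mm and grips with 20 to 120 N. Pads are 22 mm wide; open, the fingers measure 114 mm over their backs; the gripper's body (76 mm by 85 mm) begins 54 mm behind the grasp point. The pads swing forward as they close: fully open they stand 13 mm farther back than shut.
Start: joints at [1.203, 0.22, 1.526, -0, 1.395, -0.126], TCP at [0.15, 0.607, 0.231] pointing down, gripper open.
Joint ranges: [-2.98, 2.98], [-0.91, 2.08], [0.09, 2.57], [-1.24, 4.39], [0.2, 2.65], [-2.68, 2.68]. Speed limits (rad/s): [2.57, 2.57, 3.01, 3.14, 3.14, 3.14].

### API

Orientations are given as a unit quaternion [x, y, z, w].
In Python, from cell import manip gives the robot as it stands. The module is installed in compiled form; this text tells all that it offers.
- The arm moves only by the tool move_arm, never from a script. Its argument "steps" is a list of rows, each an object with "hand": the opening, from 0 (shut) to 1 (fully open); "linear": the shift along the tool's x, y, z in cm, a list of three; "delta_rot": the turn, a rotation vector about the tool's x, y, z in degrees, a list of three. A call has 1 to 20 rows; each row shifts and turns the commanded pose from where the row before left it, along the tool's axes as they then stand; what a row does not reach is not made up. A row lasts 1/10 s, in which the tool goes at most 50 mm and 8.59 degrees, less where a joint would pass 70% of its speed; a pose out of reach is approached as far as the arm can. A call is refused whole if a number of a shift passes 5 or a number of a turn 8.59, either way. A call with a gripper value outside its range is refused whole. The fingers move at their own pace and stop on an object; "squeeze" is the grip in N (left out, the last holds). Time passes only in rows, so rows that do not move let the fingers close. It gives the time, the measured TCP pose, the force and the opening at its end, in the units of the state.
- manip.get_obs(): the state, without advancing time (a new reading comes with each control period).
- manip.get_image(name): name is "scene" or "top" or "wrist"; returns a dict with "color" (384x512x3 uint8, blue, green, red), "fx", "fy", "cx", "cy" (pixels), "R" (3x3) and "t" (3): a world point X has camera coordinates R X + t. Camera axes: x right, y down, z forward; pixel columns grow to the right and rows downward; lengths in m; the calibration is good to about 2 mm. A picture is of the moment at which its call begins. There is no depth.
- manip.finish_job(): hands the job in, once; it reports no verdict.
The state is a dict: "t": time; "qpos": joint angles; "joint_vel": joint speeds; "effort": joint torques, N m; "eef_pos": TCP position; "tcp_rot": TCP orientation; "force": force on the tool from outside, world axes, zero at the start; "torque": the same for the moment, N m; "finger_gap": finger opening in m.
Only numpy, scipy, OpenCV 4.12 (cv2) and the standard library are available. Lean on these libraries where they do the work, as an engineer would, in place of code of your own. Each camera call takes 0.05 s, during which the arm holds its last target.

### The job

Raise the clear sash of the chip guard all the way by the bar on its top edge, slide the tray with the bushing standing in it straight in under the sash until it meets the back wall, then lower the sash fully shut so that the tray's tongue sticks out through the notch. Keep the bushing standing in the tray, leave the other things on the bench alone, and let go of everything.

Things in the scene. Friction and masses are not known exactly. Their poses are not given: they have to be found in the camera images.
- guard: Fixed clear box, aluminium edges, grey back wall, no floor. Origin: on the bench, in the middle of the sash. x points into the box (roughly world +y), y along the sash, z up. Inner faces: sides y = +-63 mm (x = 8 to 150), back x = 145; roof top 132 mm high; port behind to x = 185. Jambs 150 mm high at y = +-72 to 90, x = +-12.
- sash (a joint): Height of the sash above shut, in m: 0 shut, 0.10 upper stop. Friction holds it where it is left; raising takes about 14 N, pushing down 5 N. Aluminium frame with clear pane, 140 mm wide, 12 mm thick; shut it spans z = 4 to 134 mm. In the middle of its lower edge is a notch 48 mm wide (y = +-24), 20 mm high.
- sash_grip (a point): Middle of the black bar on top of the sash (moves with it; 166 mm above the bench when shut). Bar 14 x 14 mm in section, 124 mm long along the guard's y, underside 25 mm above the sash's top edge, on two posts at y = +-52 mm. Nothing lies above it. Axes as the guard's.
- tray_middle (a point): Middle of the pan of the loose grey tray (160 g), on its 6 mm floor. Pan 120 mm (x) by 110 mm (y), rim 16 mm high. Tray x points to its leading edge, y across, z up. A tongue 22 mm wide, 8 mm thick runs back to x = -210 mm. It slides on the bench. Starts in front of the guard, pointing roughly into it. Fully in, this point is at x = 85 mm, y = 0 in the guard's frame.
- tray_grip (a point): Middle of the tray's upright grip, 40 mm above the bench, 180 mm behind tray_middle. A grey plate on the tongue: 60 mm long (tray x), 14 mm thick (tray y), from 8 to 60 mm above the bench. Axes as the tray's. With the tray fully in it is 95 mm in front of the middle of the sash.
- bushing_mid (a point): Centre of the loose aluminium flanged bushing standing upright in the tray: 62 mm tall, flange 60 mm across and 10 mm thick at the foot, body 42 mm across, 120 g, top 68 mm above the bench. z is its axis.
- bottle_mid (a point): Bystander: white bottle, 60 mm across, 170 mm tall; this point is 85 mm above its base.
- tape: Bystander: grey tape roll, lying flat, 100 mm across, 45 mm high; origin under its centre.
- screwdriver: Bystander: screwdriver lying on the bench, about 200 mm long.
There are look-alikes about, which are no part of the job. There is more than one size of the part that bears bushing_mid; the job needs the largest.

How it is judged:
By the outcome, as a careful person would: the job done as asked, in the order asked, and still so for the second after the job is handed in, with the robot touching nothing.
It also fails if it takes over 69 s, if anything falls off the work surface, if the arm or the gripper's body presses on something with over 40 N, if the wrist force passes 120 N, or if a joint passes its speed limit or range.

## Working session

There is one attempt and no reset: what is moved stays moved. The work goes in short steps, Python scripts to look and compute and a tool call to move; the robot and the scene stay as the last step left them, time stands still between calls to the robot, and variables do not carry over. Pictures are saved under pics/ and viewed, and the job is handed in when it is done.

Besides the shell and the picture viewer there is one more tool, called after "Call:" as name(argument=value, ...) on one line, values as JSON. move_arm: Moves the arm, as the interface text tells. Its arguments: {"type":"object","properties":{"steps":{"type":"array"},"squeeze":{"type":"number"}},"required":["steps"]}

```bash
mkdir -p pics; python3 - <<'E'
from cell import manip
import cv2,json
o=manip.get_obs();print(o)
for n in["scene","top","wrist"]:
    d=manip.get_image(n);cv2.imwrite(f"pics/a_{n}.png",d["color"]);print(n,d["fx"],d["fy"],d["cx"],d["cy"],d["R"],d["t"])
E
```

```text
{'t': 0.0, 'qpos': array([ 1.20290357e+00,  2.21197421e-01,  1.52760842e+00, -1.84468339e-05,
        1.39472686e+00, -1.26084832e-01]), 'joint_vel': array([ 0.00050766,  0.00120167, -0.00040905, -0.00130062, -0.00131709,
        0.00112915]), 'effort': array([ 7.69622202e-04, -4.96878362e+01, -3.89416337e+01, -2.05509750e-04,
        1.07239903e-02,  7.34813970e-07]), 'eef_pos': array([0.14944055, 0.60624225, 0.23021846]), 'tcp_rot': array([ 7.87227419e-01,  6.16662022e-01, -8.28136613e-04,  5.05196151e-04]), 'force': array([ 0.38166811,  0.08269846, -0.50639849]), 'torque': array([ 0.02770178,  0.01852285, -0.03545636]), 'finger_gap': 0.08548149230084082}
scene 358.63258694893597 358.63258694893597 262.4602652334959 189.45627740049474 [[ 0.83019905  0.55745428  0.00377563]
 [ 0.41144693 -0.60815697 -0.67886414]
 [-0.37613954  0.56514584 -0.7342542 ]] [-0.47506092 -0.13960222  1.17468951]
top 489.56380451159106 489.56380451159106 248.58809557202053 194.20443094905625 [[-0.02350611 -0.99971651  0.00378875]
 [-0.99633833  0.02311472 -0.08231427]
 [ 0.08220336 -0.00570976 -0.99659922]] [4.26359242e-05 6.05477868e-01 1.37971281e+00]
wrist 289.8908420507806 289.8908420507806 260.16322860339756 188.185537330524 [[ 0.23982242  0.97081483 -0.00194194]
 [ 0.92083837 -0.22684219  0.31717395]
 [ 0.30747666 -0.07785364 -0.94836539]] [-0.62356444 -0.04087416  0.38161519]
```

View pics/a_scene.png

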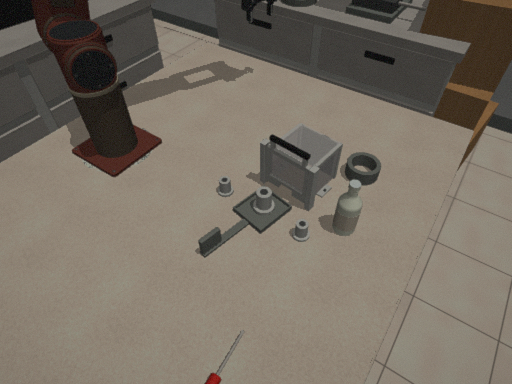

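View pics/a_top.png

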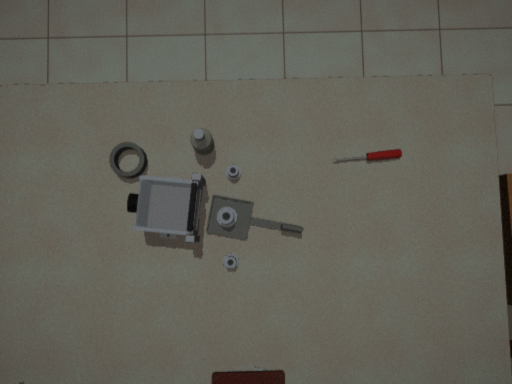

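View pics/a_wrist.png

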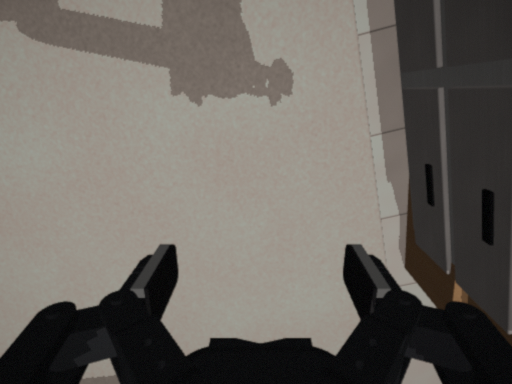

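```bash
python3 - <<'E'
import cv2
a=cv2.imread("pics/a_top.png")[110:290,100:320];cv2.imwrite("pics/b_top.png",cv2.resize(cv2.convertScaleAbs(a,alpha=1.4),None,fx=3.6,fy=3.3,interpolation=cv2.INTER_CUBIC))
a=cv2.imread("pics/a_scene.png")[120:270,190:390];cv2.imwrite("pics/b_scene.png",cv2.resize(a,None,fx=4,fy=4,interpolation=cv2.INTER_CUBIC))
E
```

```text
(no output)
```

View pics/b_top.png

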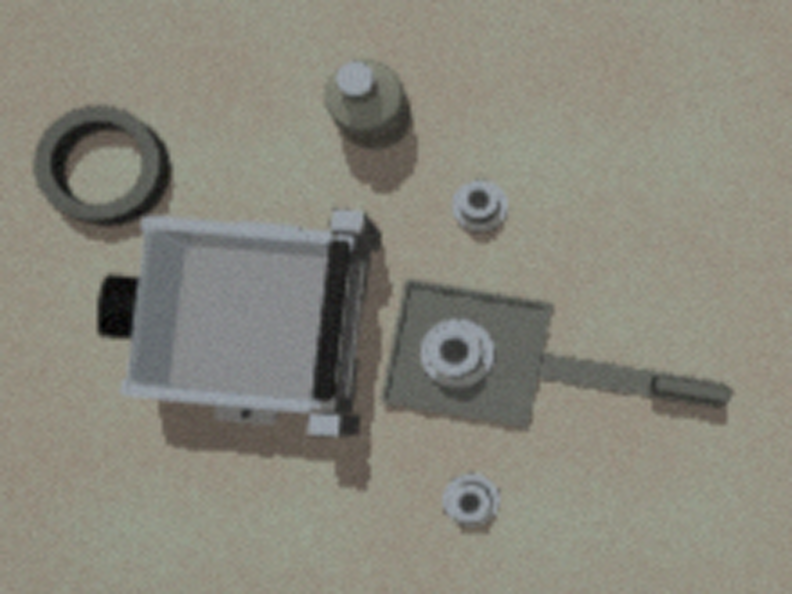

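View pics/b_scene.png

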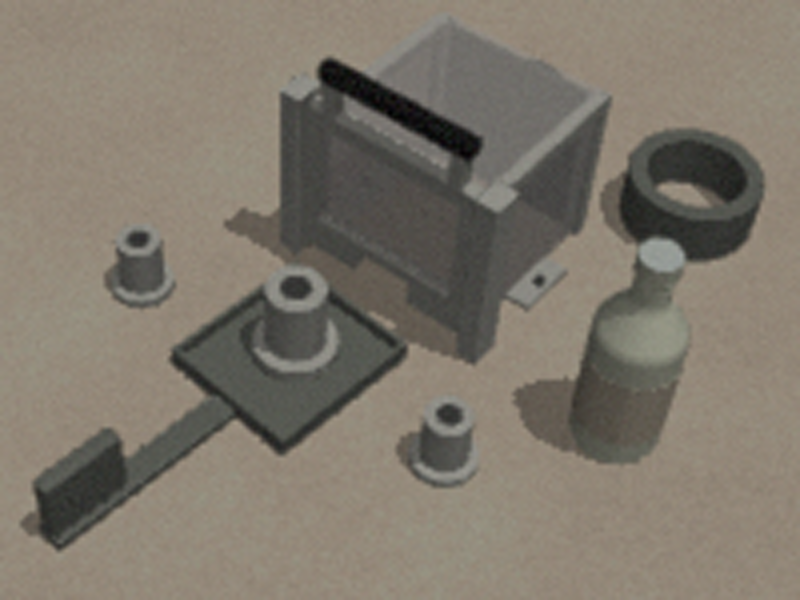

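```bash
cat > h.py <<'E'
from cell import manip
import cv2,numpy as np
def cam(n):
    d=manip.get_image(n);return d
def ray(d,uv,z):
    u,v=uv;R=d["R"];C=-R.T@d["t"]
    w=R.T@np.array([(u-d["cx"])/d["fx"],(v-d["cy"])/d["fy"],1]);return C+w*(z-C[2])/w[2]
def tri(d1,p1,d2,p2):
    A=[];b=[]
    for d,(u,v) in((d1,p1),(d2,p2)):
        P=np.c_[d["R"],d["t"]]; x=(u-d["cx"])/d["fx"];y=(v-d["cy"])/d["fy"]
        for r in(x*P[2]-P[0],y*P[2]-P[1]):A.append(r[:3]);b.append(-r[3])
    s=np.linalg.lstsq(np.array(A),np.array(b),rcond=None);return s[0],s[1]
def proj(d,X):
    c=d["R"]@np.array(X)+d["t"];return np.array([d["fx"]*c[0]/c[2]+d["cx"],d["fy"]*c[1]/c[2]+d["cy"]])
def rect(d,mask,box):
    x0,y0,x1,y1=box;m=np.zeros_like(mask);m[y0:y1,x0:x1]=mask[y0:y1,x0:x1]
    cs,_=cv2.findContours(m,cv2.RETR_EXTERNAL,cv2.CHAIN_APPROX_NONE)
    c=max(cs,key=cv2.contourArea);return cv2.minAreaRect(c),c
E
python3 - <<'E'
from h import *
d=cam("top");s=cam("scene")
C=-d["R"].T@d["t"];print("camtop",C)
f=lambda x,y:(x/3.6+100,y/3.3+110)
m=(d["color"].max(2)<45).astype(np.uint8)
r,c=rect(d,m,(180,170,210,245));print("bar rect",r)
bx=cv2.boxPoints(r);print([ray(d,p,.166).round(4) for p in bx])
print("bar c",ray(d,r[0],.17))
ms=(s["color"].max(2)<45).astype(np.uint8)
rs,_=rect(s,ms,(262,130,315,162));print("scene",rs,[tuple(p) for p in cv2.boxPoints(rs)]); print("tri",tri(d,r[0],s,rs[0]))
print("scene on z",ray(s,rs[0],.168))
for n,p in dict(jU=(350,223),jL=(325,425)).items():print(n,ray(d,f(*p),.15))
ju,jl=ray(d,f(350,223),.15),ray(d,f(325,425),.15);print("origin",(ju+jl)/2,"len",np.linalg.norm(ju-jl),"ydir",np.degrees(np.arctan2(*(jl-ju)[[1,0]])))
# pan corners z .016
P=[ray(d,f(*p),.016) for p in[(408,283),(552,305),(529,427),(387,408)]]
for i in range(4):print(P[i].round(4),np.linalg.norm(P[i]-P[i-1]).round(4))
print("pan mid",sum(P)/4)
for i,j in((0,3),(1,2)):print()
x=(P[0]+P[3]-P[1]-P[2]);print("tray yaw",np.degrees(np.arctan2(x[1],x[0])))
G=[ray(d,f(*p),.06) for p in[(654,378),(728,386),(725,404),(654,395)]];print("grip",[g.round(4) for g in G],(sum(G)/4))
print("bush top",ray(d,f(456,350),.068))
g=d["color"].astype(int)
for n in range(225,231):print(n,[int(d["color"][n,u].max()) for u in range(276,306)])
E
```

```text
camtop [ 0.48984479 -0.006075    1.42486001]
bar rect ((195.20419311523438, 208.69482421875), (13.147464752197266, 64.37278747558594), 5.29008150100708)
[array([0.4795, 0.1504, 0.166 ]), array([0.6442, 0.1329, 0.166 ]), array([0.6403, 0.0991, 0.166 ]), array([0.4756, 0.117 , 0.166 ])]
bar c [0.55924713 0.12448648 0.17      ]
scene ((289.47967529296875, 146.9712677001953), (43.88510513305664, 5.981471538543701), 28.178592681884766) [(np.float32(268.72546), np.float32(139.2458)), (np.float32(271.55005), np.float32(133.97325)), (np.float32(310.2339), np.float32(154.69673)), (np.float32(307.4093), np.float32(159.96928))]
tri (array([0.56279005, 0.1261606 , 0.17951472]), array([4.67510249e-05]))
scene on z [0.56017965 0.14119718 0.168     ]
jU [0.64181176 0.12009922 0.15      ]
jL [0.48257145 0.14046447 0.15      ]
origin [0.5621916  0.13028185 0.15      ] len 0.16053728203425618 ydir 172.71200161639027
[0.6039 0.0877 0.016 ] 0.1101
[ 0.582  -0.0273  0.016 ] 0.117
[ 0.4763 -0.0064  0.016 ] 0.1077
[0.4954 0.1063 0.016 ] 0.1143
pan mid [0.53937187 0.04008571 0.016     ]


tray yaw 79.775977
[... 308 characters left out ...]
, 61, 68, 70, 71, 80, 80, 91, 96, 96, 100, 107, 107, 106, 109]
226 [69, 74, 71, 72, 61, 40, 56, 69, 68, 71, 72, 71, 71, 73, 68, 69, 67, 68, 64, 57, 60, 66, 65, 74, 74, 83, 98, 104, 107, 103]
227 [73, 71, 72, 72, 54, 41, 55, 66, 67, 69, 62, 71, 70, 72, 70, 71, 72, 69, 70, 70, 67, 68, 67, 65, 62, 67, 82, 98, 103, 104]
228 [70, 69, 73, 73, 55, 37, 47, 53, 55, 56, 60, 59, 63, 68, 63, 71, 70, 71, 67, 71, 70, 68, 68, 68, 68, 71, 68, 83, 103, 103]
229 [81, 81, 77, 75, 67, 46, 47, 44, 45, 44, 46, 45, 51, 53, 54, 54, 60, 62, 66, 68, 68, 71, 67, 70, 69, 67, 64, 90, 101, 106]
230 [101, 103, 87, 76, 71, 60, 59, 57, 50, 46, 50, 46, 47, 44, 45, 42, 44, 50, 51, 53, 57, 58, 63, 64, 64, 65, 70, 99, 105, 106]
```

```bash
python3 - <<'E'
from h import *
d=cam("top");s=cam("scene")
f=lambda x,y:(x/3.6+100,y/3.3+110)
for n in range(180,236,4):print(n,[int(d["color"][n,u].max()) for u in range(184,206)])
for th in(22,28,33):
    m=(d["color"].max(2)<th).astype(np.uint8);r,c=rect(d,m,(184,170,202,240));print(th,r)
    print(ray(d,r[0],.17))
    ms=(s["color"].max(2)<th).astype(np.uint8);rs,_=rect(s,ms,(262,130,315,162));print(rs,tri(d,r[0],s,rs[0]))
A,B=ray(d,f(340,242),.173),ray(d,f(325,399),.173);print(A,B,(A+B)/2,np.linalg.norm(A-B),np.degrees(np.arctan2(*(B-A)[[1,0]])))
# guard back corners roof z .132
g=lambda x,y:(x/4+190,y/4+120)
print("jamb scene",ray(s,g(300,88),.15),ray(s,g(497,193),.15))
print("bush top scene",ray(s,g(296,286),.068))
G=[ray(s,g(*p),.06) for p in((40,485),(112,432))];print("gripscene",G)
P=[ray(s,g(*p),.016) for p in((175,353),(330,280),(405,348),(282,443))];print("pan scene",np.round(P,4),sum(P)/4)
E
```

```text
180 [117, 116, 116, 114, 112, 110, 108, 106, 71, 59, 67, 63, 67, 66, 68, 75, 56, 35, 35, 36, 38, 64]
184 [79, 79, 84, 81, 82, 82, 80, 49, 30, 29, 27, 29, 30, 72, 54, 36, 32, 33, 36, 38, 34, 50]
188 [100, 100, 91, 95, 96, 92, 88, 39, 26, 29, 26, 25, 22, 26, 38, 38, 40, 36, 42, 68, 69, 72]
192 [97, 97, 96, 98, 97, 94, 67, 34, 25, 25, 23, 25, 36, 43, 41, 48, 63, 52, 59, 65, 73, 66]
196 [99, 98, 99, 99, 95, 95, 50, 28, 25, 23, 25, 25, 62, 48, 46, 57, 60, 46, 67, 68, 68, 72]
200 [99, 97, 100, 98, 97, 73, 32, 22, 28, 25, 21, 32, 48, 46, 45, 64, 51, 53, 64, 68, 68, 72]
204 [100, 97, 99, 95, 91, 46, 26, 22, 21, 24, 25, 52, 42, 43, 55, 69, 63, 69, 69, 71, 74, 101]
208 [98, 99, 95, 97, 87, 39, 23, 23, 22, 22, 29, 56, 44, 52, 61, 61, 69, 70, 68, 70, 74, 90]
212 [99, 100, 96, 95, 54, 28, 23, 20, 25, 24, 48, 47, 47, 50, 70, 65, 70, 72, 72, 70, 70, 74]
216 [99, 96, 99, 90, 39, 20, 22, 20, 24, 28, 59, 47, 48, 61, 63, 71, 70, 71, 72, 72, 69, 73]
220 [97, 99, 97, 67, 29, 21, 26, 25, 19, 32, 40, 43, 51, 71, 49, 57, 68, 67, 68, 71, 75, 99]
224 [100, 99, 94, 47, 26, 22, 22, 23, 26, 51, 43, 49, 58, 68, 5
[... 992 characters left out ...]
.27294921875, 146.9931182861328), (43.413997650146484, 5.418283939361572), 28.300758361816406) (array([0.56449884, 0.13166703, 0.17671752]), array([5.1995724e-08]))
[0.62434984 0.12517698 0.173     ] [0.50270179 0.13754654 0.173     ] [0.56352582 0.13136176 0.173     ] 0.12227532244914421 174.19393935411927
jamb scene [0.48535586 0.14056971 0.15      ] [0.64304662 0.12491456 0.15      ]
bush top scene [0.54179059 0.0521851  0.068     ]
gripscene [array([ 0.50072059, -0.16005233,  0.06      ]), array([ 0.51167668, -0.10560024,  0.06      ])]
pan scene [[ 0.4817 -0.0058  0.016 ]
 [ 0.5326  0.1104  0.016 ]
 [ 0.6095  0.0859  0.016 ]
 [ 0.5845 -0.0275  0.016 ]] [0.5520771  0.04072607 0.016     ]
```

Call:
move_arm(steps=[{"hand": 1,"linear": [-1,1.5,0],"delta_rot": [0,0,0]},{"hand": 1,"linear": [-2,2.9,0],"delta_rot": [0,0,0]},{"hand": 1,"linear": [-2,2.9,0],"delta_rot": [0,0,0]},{"hand": 1,"linear": [-2,2.9,0],"delta_rot": [0,0,0]},{"hand": 1,"linear": [-2,2.9,0],"delta_rot": [0,0,0]},{"hand": 1,"linear": [-2,2.9,0],"delta_rot": [0,0,0]},{"hand": 1,"linear": [-2,2.9,0],"delta_rot": [0,0,0]},{"hand": 1,"linear": [-2,2.9,0],"delta_rot": [0,0,0]},{"hand": 1,"linear": [-2,2.9,0],"delta_rot": [0,0,0]},{"hand": 1,"linear": [-2,2.9,0],"delta_rot": [0,0,0]},{"hand": 1,"linear": [-2,2.9,0],"delta_rot": [0,0,0]},{"hand": 1,"linear": [-2,2.9,0],"delta_rot": [0,0,0]},{"hand": 1,"linear": [-2,2.9,0],"delta_rot": [0,0,0]},{"hand": 1,"linear": [-2,2.9,0],"delta_rot": [0,0,0]},{"hand": 1,"linear": [-2,2.9,0],"delta_rot": [0,0,0]},{"hand": 1,"linear": [-2,2.9,0],"delta_rot": [0,0,0]},{"hand": 1,"linear": [-2,2.9,0],"delta_rot": [0,0,0]},{"hand": 1,"linear": [-2,2.9,0],"delta_rot": [0,0,0]},{"hand": 1,"linear": [-1,0.8,0],"delta_rot": [0,0,-6.5]},{"hand": 1,"linear": [0,0,0],"delta_rot": [0,0,0]}])

```text
t: 2.35
eef_pos: [0.565, 0.131, 0.2311]
tcp_rot: [0.752, 0.66, -0.0, 0.0]
force: [-0.0, 0.4, -0.5]
finger_gap: 0.0855
```

```bash
python3 - <<'E'
from h import *
w=cam("wrist");cv2.imwrite("pics/c_wrist.png",w["color"])
print(manip.get_obs()["eef_pos"])
print(proj(w,(.564,.1318,.173)),w["R"],-w["R"].T@w["t"])
E
```

```text
[0.56434662 0.13239901 0.23110619]
[261.60164126 205.36322997] [[ 1.30523092e-01  9.91444916e-01 -8.37284421e-04]
 [ 9.40270663e-01 -1.23518132e-01  3.17229177e-01]
 [ 3.14411835e-01 -4.21930072e-02 -9.48348537e-01]] [0.48363757 0.14146508 0.37447291]
```

View pics/c_wrist.png

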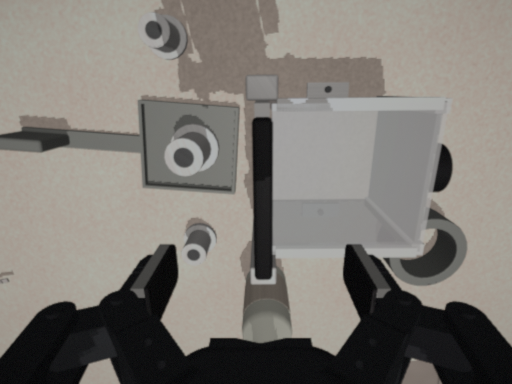

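```bash
python3 - <<'E'
from h import *
w=cam("wrist");d=cam("top")
a,b=ray(w,(263,118),.173),ray(w,(263,272),.173);print(a,b,(a+b)/2,np.linalg.norm(a-b))
print("bottle cap",ray(d,(198.6,134),.17))
# tray refined from wrist: pan corners z=.016
P=[ray(w,p,.016) for p in((140,100),(239,105),(237,192),(143,187))]
print(np.round(P,4),sum(P)/4)
print("grip top far end",ray(w,(66,140),.06))
E
```

```text
[0.50029787 0.14247821 0.173     ] [0.62112995 0.12668218 0.173     ] [0.56071391 0.13458019 0.173     ] 0.1218601920864941
bottle cap [0.7532224 0.1128495 0.17     ]
[[ 4.738e-01  5.000e-04  1.600e-02]
 [ 4.950e-01  1.158e-01  1.600e-02]
 [ 6.029e-01  9.620e-02  1.600e-02]
 [ 5.799e-01 -2.410e-02  1.600e-02]] [0.53790509 0.04710728 0.016     ]
grip top far end [ 0.50469582 -0.07239322  0.06      ]
```

Call:
move_arm(squeeze=70, steps=[{"hand": 1,"linear": [0,0,2],"delta_rot": [0,0,0]},{"hand": 1,"linear": [0,0,2.5],"delta_rot": [0,0,0]},{"hand": 1,"linear": [0,0,2.5],"delta_rot": [0,0,0]},{"hand": 1,"linear": [0,0,1.2],"delta_rot": [0,0,0]},{"hand": 0,"linear": [0,0,0],"delta_rot": [0,0,0]},{"hand": 0,"linear": [0,0,0],"delta_rot": [0,0,0]},{"hand": 0,"linear": [0,0,0],"delta_rot": [0,0,0]},{"hand": 0,"linear": [0,0,0],"delta_rot": [0,0,0]},{"hand": 0,"linear": [0,0,0],"delta_rot": [0,0,0]},{"hand": 0,"linear": [0,0,0],"delta_rot": [0,0,0]},{"hand": 0,"linear": [0,0,0],"delta_rot": [0,0,0]},{"hand": 0,"linear": [0,0,0],"delta_rot": [0,0,0]}])

```text
t: 3.7
eef_pos: [0.565, 0.1324, 0.1504]
tcp_rot: [0.751, 0.66, -0.0, 0.001]
force: [-1.2, -5.4, 2.9]
finger_gap: 0.0132
```

```bash
python3 - <<'E'
from h import *
o=manip.get_obs();print(o["force"],o["torque"],o["finger_gap"],o["eef_pos"])
E
```

```text
[-1.15312885 -5.42428795  2.86488688] [-0.65082196  0.17103756  0.22495753] 0.013239275770022532 [0.56499241 0.13241796 0.15038591]
```

Call:
move_arm(steps=[{"hand": 0,"linear": [0,0,-0.5],"delta_rot": [0,0,0]},{"hand": 0,"linear": [0,0,-1],"delta_rot": [0,0,0]},{"hand": 0,"linear": [0,0,-1],"delta_rot": [0,0,0]},{"hand": 0,"linear": [0,0,-1],"delta_rot": [0,0,0]},{"hand": 0,"linear": [0,0,-1],"delta_rot": [0,0,0]},{"hand": 0,"linear": [0,0,-1],"delta_rot": [0,0,0]},{"hand": 0,"linear": [0,0,-1],"delta_rot": [0,0,0]},{"hand": 0,"linear": [0,0,-1],"delta_rot": [0,0,0]},{"hand": 0,"linear": [0,0,-1],"delta_rot": [0,0,0]},{"hand": 0,"linear": [0,0,-0.7],"delta_rot": [0,0,0]},{"hand": 0,"linear": [0,0,-0.4],"delta_rot": [0,0,0]},{"hand": 0,"linear": [0,0,0],"delta_rot": [0,0,0]},{"hand": 0,"linear": [0,0,0],"delta_rot": [0,0,0]}])

```text
t: 5.0
eef_pos: [0.5648, 0.1324, 0.2412]
tcp_rot: [0.751, 0.66, -0.001, 0.0]
force: [11.6, -2.4, -21.1]
finger_gap: 0.0131
```

Call:
move_arm(steps=[{"hand": 0,"linear": [0,0,-0.4],"delta_rot": [0,0,0]},{"hand": 0,"linear": [0,0,-0.3],"delta_rot": [0,0,0]},{"hand": 0,"linear": [0,0,-0.3],"delta_rot": [0,0,0]},{"hand": 0,"linear": [0,0,0],"delta_rot": [0,0,0]},{"hand": 0,"linear": [0,0,0],"delta_rot": [0,0,0]}])

```text
t: 5.5
eef_pos: [0.5645, 0.1324, 0.2414]
tcp_rot: [0.751, 0.66, -0.003, -0.002]
force: [35.2, 0.1, -64.4]
finger_gap: 0.0128
```

Call:
move_arm(steps=[{"hand": 0,"linear": [0,0,0.4],"delta_rot": [0,0,0]},{"hand": 0,"linear": [0,0,0.4],"delta_rot": [0,0,0]},{"hand": 0,"linear": [0,0,0],"delta_rot": [0,0,0]}])

```text
t: 5.8
eef_pos: [0.5647, 0.1324, 0.2413]
tcp_rot: [0.751, 0.66, -0.002, -0.0]
force: [16.6, -2.9, -29.9]
finger_gap: 0.0129
```

```bash
python3 - <<'E'
from h import *
w=cam("scene");a=w["color"][80:250,190:390];cv2.imwrite("pics/d_scene.png",cv2.resize(a,None,fx=3.5,fy=3.5,interpolation=cv2.INTER_CUBIC))
w=cam("wrist");cv2.imwrite("pics/d_wrist.png",w["color"])
o=manip.get_obs();print(o["force"],o["torque"],o["finger_gap"],o["eef_pos"])
E
```

```text
[ 15.79142436  -2.15764982 -28.93115403] [-0.31320089 -2.53578664  0.19188495] 0.012714187709681638 [0.56473786 0.13241172 0.24127965]
```

View pics/d_scene.png

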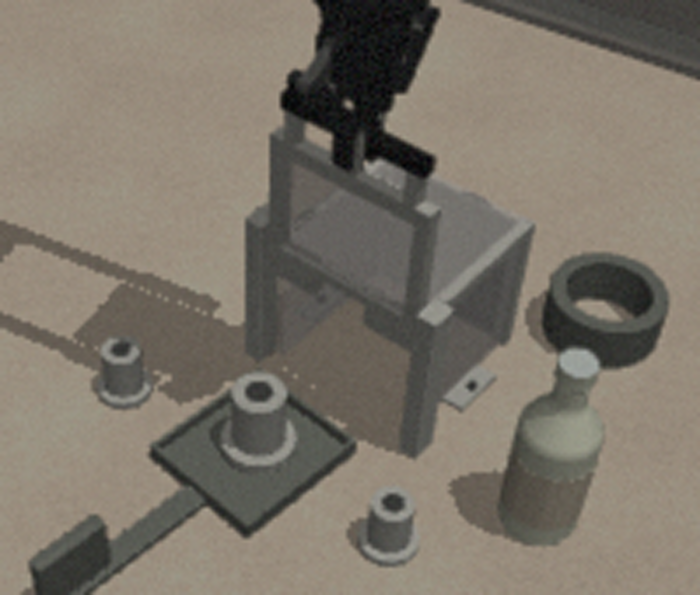

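View pics/d_wrist.png

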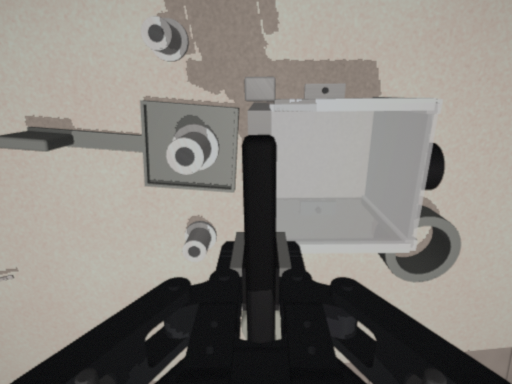

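```bash
python3 - <<'E'
from h import *
s=cam("scene")
for z in(.150,.157,.166,.175):print(z,proj(s,(.563,.1325,z)))
print("init centroid seen 289.3,147.0")
for z in(.25,.257,.266):print(z,proj(s,(.563,.1325,z)), proj(s,(.563-.0615,.1325+.008,z)),proj(s,(.563+.0615,.1325-.008,z)))
g=lambda x,y:(x/3.5+190,y/3.5+80)
print(g(359.5,130),g(292,97),g(427,163))
E
```

```text
0.15 [288.27337965 154.52032624]
0.157 [288.42746966 152.47832316]
0.166 [288.62812653 149.81921541]
0.175 [288.83169988 147.12145825]
init centroid seen 289.3,147.0
0.25 [290.65063009 123.01696818] [270.81721418 112.83165399] [311.81111256 133.88378827]
0.257 [290.83243488 120.60768832] [270.87701574 110.43865616] [312.1314384  131.46139429]
0.266 [291.0694434  117.46684796] [270.95494155 107.32040522] [312.54922379 128.30198389]
(292.7142857142857, 117.14285714285714) (273.42857142857144, 107.71428571428572) (312.0, 126.57142857142857)
```

Call:
move_arm(steps=[{"hand": 0,"linear": [0,0,0.3],"delta_rot": [0,0,0]},{"hand": 1,"linear": [0,0,0],"delta_rot": [0,0,0]},{"hand": 1,"linear": [0,0,0],"delta_rot": [0,0,0]},{"hand": 1,"linear": [0,0,0],"delta_rot": [0,0,0]},{"hand": 1,"linear": [0,0,0],"delta_rot": [0,0,0]},{"hand": 1,"linear": [0,0,0],"delta_rot": [0,0,0]},{"hand": 1,"linear": [0,0,-2],"delta_rot": [0,0,0]},{"hand": 1,"linear": [0,0,-3],"delta_rot": [0,0,0]},{"hand": 1,"linear": [0,0,-3],"delta_rot": [0,0,0]},{"hand": 1,"linear": [-2,0,0],"delta_rot": [0,0,0]},{"hand": 1,"linear": [-3,-0.3,0],"delta_rot": [0,0,0]},{"hand": 1,"linear": [-3,-0.4,0],"delta_rot": [0,0,0]},{"hand": 1,"linear": [-3,-0.4,0],"delta_rot": [0,0,0]},{"hand": 1,"linear": [-3,-0.4,0],"delta_rot": [0,0,0]},{"hand": 1,"linear": [-3,-0.4,0],"delta_rot": [0,0,0]},{"hand": 1,"linear": [-3,-0.4,0],"delta_rot": [0,0,0]},{"hand": 1,"linear": [-3,-0.3,0],"delta_rot": [0,0,0]},{"hand": 1,"linear": [-3,0,0],"delta_rot": [0,0,0]},{"hand": 1,"linear": [-1,0,0],"delta_rot": [0,0,8.5]},{"hand": 1,"linear": [0,0,0],"delta_rot": [0,0,8.5]}])

```text
t: 7.95
eef_pos: [0.5038, -0.1325, 0.3246]
tcp_rot: [0.843, 0.538, -0.0, 0.0]
force: [-0.1, 0.3, -0.0]
finger_gap: 0.0855
```

Call:
move_arm(steps=[{"hand": 1,"linear": [0,0,0],"delta_rot": [0,0,8.5]},{"hand": 1,"linear": [0,0,0],"delta_rot": [0,0,8.5]},{"hand": 1,"linear": [0,0,0],"delta_rot": [0,0,8.5]},{"hand": 1,"linear": [0,0,0],"delta_rot": [0,0,8.5]},{"hand": 1,"linear": [0,0,0],"delta_rot": [0,0,8.5]},{"hand": 1,"linear": [0,0,0],"delta_rot": [0,0,8.5]},{"hand": 1,"linear": [0,0,0],"delta_rot": [0,0,8.5]},{"hand": 1,"linear": [0,0,0],"delta_rot": [0,0,8.5]},{"hand": 1,"linear": [0,0,0],"delta_rot": [0,0,8.5]},{"hand": 1,"linear": [0,0,0],"delta_rot": [0,0,0]},{"hand": 1,"linear": [0,0,0],"delta_rot": [0,0,0]}])

```text
t: 9.05
eef_pos: [0.5041, -0.1307, 0.3245]
tcp_rot: [0.996, -0.093, 0.0, 0.0]
force: [-0.1, -0.4, -0.2]
finger_gap: 0.0855
```

```bash
python3 - <<'E'
from h import *
w=cam("scene");a=w["color"][80:280,170:390];cv2.imwrite("pics/e_scene.png",cv2.resize(a,None,fx=3,fy=3,interpolation=cv2.INTER_CUBIC))
w=cam("wrist");cv2.imwrite("pics/e_wrist.png",w["color"])
o=manip.get_obs();print(o["force"],o["qpos"],o["finger_gap"],o["eef_pos"])
E
```

```text
[-0.00506213 -0.75909137 -0.74798804] [-4.05179278e-01 -7.74122173e-02  1.66783878e+00  2.61481159e-05
  1.55094124e+00 -2.18718096e-01] 0.08492305045198455 [ 0.50411294 -0.13068568  0.32442664]
```

View pics/e_scene.png

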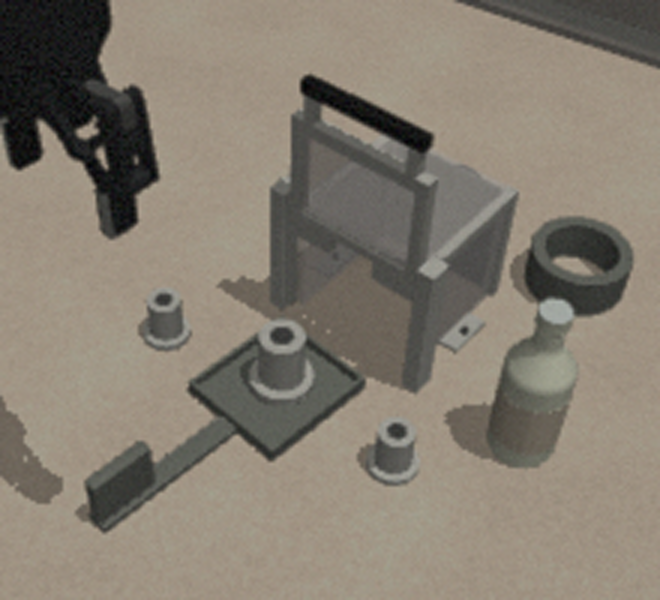

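View pics/e_wrist.png

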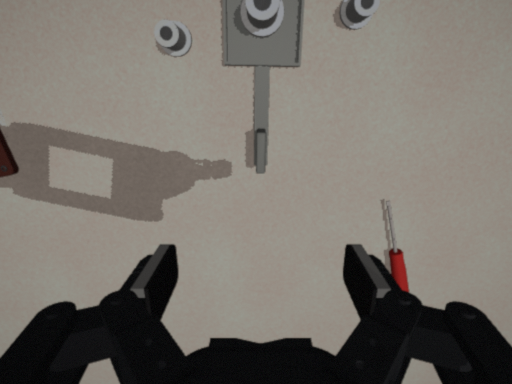

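```bash
python3 - <<'E'
from h import *
w=cam("wrist")
m=(np.abs(w["color"].astype(int).max(2)))
for r in(130,136,142,148,154,160,166,170,174):print(r,m[r,244:280].tolist())
P=[ray(w,p,.060) for p in((256,130),(266,130),(266,172),(256,172))]
print(np.round(P,4),sum(P)/4,np.linalg.norm(P[0]-P[1]),np.linalg.norm(P[1]-P[2]))
a=w["color"][0:190,200:320];cv2.imwrite("pics/f.png",cv2.resize(a,None,fx=3,fy=3,interpolation=cv2.INTER_CUBIC))
E
```

```text
130 [152, 151, 149, 146, 141, 139, 133, 118, 113, 103, 89, 89, 66, 45, 41, 41, 42, 43, 43, 43, 50, 76, 101, 109, 128, 150, 152, 152, 152, 152, 153, 152, 152, 152, 152, 152]
136 [151, 140, 116, 112, 111, 112, 111, 110, 111, 101, 80, 67, 66, 85, 96, 101, 101, 102, 104, 104, 98, 87, 92, 117, 139, 151, 152, 152, 152, 152, 152, 152, 152, 153, 152, 152]
142 [150, 138, 116, 113, 113, 112, 112, 112, 110, 99, 74, 66, 67, 85, 98, 100, 102, 103, 103, 103, 98, 86, 90, 110, 133, 150, 153, 152, 153, 153, 152, 152, 152, 152, 152, 152]
148 [145, 127, 116, 113, 112, 112, 111, 112, 112, 101, 74, 66, 67, 87, 99, 100, 102, 102, 103, 101, 96, 87, 95, 125, 151, 152, 152, 152, 152, 152, 152, 153, 152, 153, 152, 153]
154 [145, 128, 114, 110, 112, 112, 111, 112, 112, 102, 78, 65, 67, 88, 100, 101, 102, 102, 102, 99, 91, 90, 104, 126, 150, 153, 153, 152, 152, 153, 152, 152, 153, 153, 152, 152]
160 [143, 121, 115, 112, 113, 112, 112, 113, 113, 101, 78, 66, 71, 89, 100, 100, 102, 100, 100, 98, 88, 87, 105, 129, 150, 153, 152, 152, 152, 152, 152, 152, 152, 153, 153, 152]
166 [152, 144, 128, 119, 119, 116, 113, 113, 116, 122, 127, 117, 88, 91, 99, 101, 101, 100, 100, 98, 95, 120, 147, 151, 152, 153, 153, 152, 152, 152, 152, 152, 152, 152, 152, 153]
170 [152, 152, 153, 153, 152, 153, 153, 152, 151, 152, 151, 134, 91, 91, 99, 99, 99, 98, 99, 96, 93, 120, 149, 152, 153, 152, 152, 152, 152, 152, 152, 153, 153, 152, 152, 151]
174 [152, 152, 153, 152, 153, 153, 153, 152, 152, 153, 153, 152, 151, 149, 149, 150, 149, 150, 150, 151, 150, 152, 151, 153, 152, 152, 153, 152, 152, 152, 152, 152, 152, 152, 152, 152]
[[ 0.5035 -0.1002  0.06  ]
 [ 0.5172 -0.1027  0.06  ]
 [ 0.5063 -0.1622  0.06  ]
 [ 0.492  -0.1595  0.06  ]] [ 0.50474112 -0.13115495  0.06      ] 0.013901458445724851 0.06045694894258414
```

View pics/f.png

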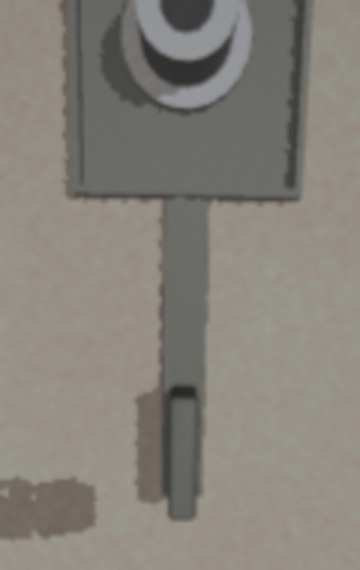

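Call:
move_arm(squeeze=50, steps=[{"hand": 1,"linear": [0.1,0,2],"delta_rot": [0,0,0]},{"hand": 1,"linear": [0,0,4],"delta_rot": [0,0,0]},{"hand": 1,"linear": [0,0,4],"delta_rot": [0,0,0]},{"hand": 1,"linear": [0,0,4],"delta_rot": [0,0,0]},{"hand": 1,"linear": [0,0,4],"delta_rot": [0,0,0]},{"hand": 1,"linear": [0,0,4],"delta_rot": [0,0,0]},{"hand": 1,"linear": [0,0,3],"delta_rot": [0,0,0]},{"hand": 1,"linear": [0,0,3],"delta_rot": [0,0,0]},{"hand": 1,"linear": [0,0,1.5],"delta_rot": [0,0,0]},{"hand": 1,"linear": [0,0,0.4],"delta_rot": [0,0,0]},{"hand": 0.4,"linear": [0,0,0],"delta_rot": [0,0,0]},{"hand": 0.3,"linear": [0,0,0],"delta_rot": [0,0,0]},{"hand": 0,"linear": [0,0,0],"delta_rot": [0,0,0]},{"hand": 0,"linear": [0,0,0],"delta_rot": [0,0,0]},{"hand": 0,"linear": [0,0,0],"delta_rot": [0,0,0]},{"hand": 0,"linear": [0,0,0],"delta_rot": [0,0,0]},{"hand": 0,"linear": [0,0,0],"delta_rot": [0,0,0]}])

```text
t: 10.9
eef_pos: [0.506, -0.1313, 0.0263]
tcp_rot: [0.996, -0.095, 0.001, 0.0]
force: [-0.2, 0.8, 5.9]
finger_gap: 0.013
```

```bash
python3 - <<'E'
from h import *
t=cam("top");a=t["color"][110:290,100:320];cv2.imwrite("pics/g_top.png",cv2.resize(cv2.convertScaleAbs(a,alpha=1.4),None,fx=3.6,fy=3.3,interpolation=cv2.INTER_CUBIC))
w=cam("wrist");cv2.imwrite("pics/g_wrist.png",w["color"])
o=manip.get_obs();print(o["force"],o["torque"],o["finger_gap"],o["eef_pos"],o["tcp_rot"])
E
```

```text
[-0.90848858  0.59324372  5.81305997] [ 0.02074052  0.11290757 -0.10231143] 0.013630804601942149 [ 0.50596068 -0.13124462  0.0262663 ] [ 9.95508934e-01 -9.46634334e-02  8.64683087e-04  2.21393329e-04]
```

View pics/g_wrist.png

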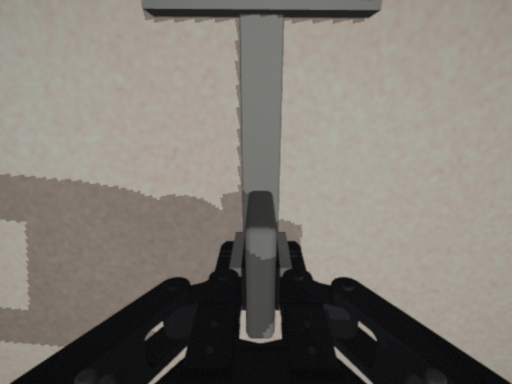

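View pics/g_top.png

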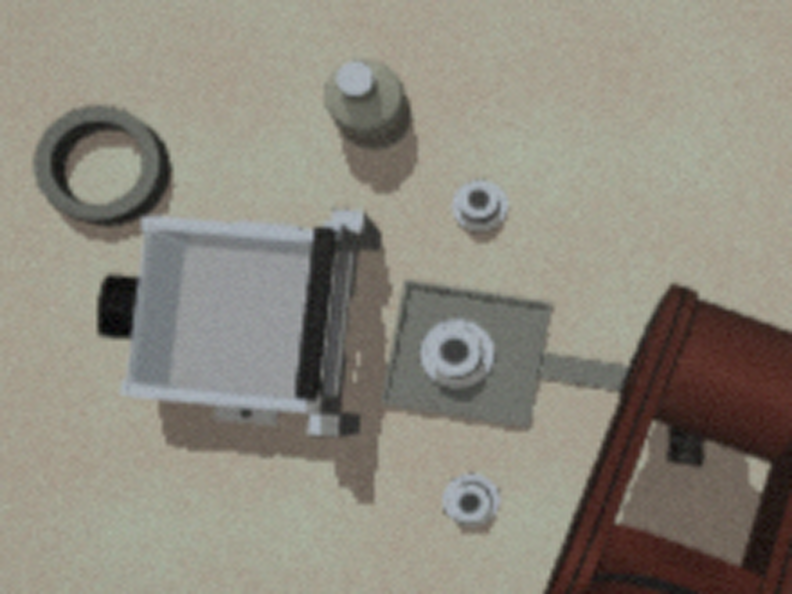

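Call:
move_arm(steps=[{"hand": 0,"linear": [0,0,-0.1],"delta_rot": [0,0,-0.8]},{"hand": 0,"linear": [0,0,0],"delta_rot": [0,0,-1]},{"hand": 0,"linear": [0,0,0],"delta_rot": [0,0,-1]},{"hand": 0,"linear": [0.3,0,0],"delta_rot": [0,0,-0.5]},{"hand": 0,"linear": [0.6,0,0],"delta_rot": [0,0,0]},{"hand": 0,"linear": [0.6,0,0],"delta_rot": [0,0,0]},{"hand": 0,"linear": [0.5,0,0],"delta_rot": [0,0,0]},{"hand": 0,"linear": [0.3,0,0],"delta_rot": [0,0,0]},{"hand": 0,"linear": [0,0,0],"delta_rot": [0,0,0]},{"hand": 0,"linear": [0,0,0],"delta_rot": [0,0,0]}])

```text
t: 12.0
eef_pos: [0.5271, -0.1337, 0.0262]
tcp_rot: [0.998, -0.065, -0.001, -0.0]
force: [-3.6, -0.1, 6.0]
finger_gap: 0.0133
```

```bash
python3 - <<'E'
from h import *
t=cam("top");a=t["color"][110:290,100:320];cv2.imwrite("pics/h_top.png",cv2.resize(cv2.convertScaleAbs(a,alpha=1.4),None,fx=3.6,fy=3.3,interpolation=cv2.INTER_CUBIC))
o=manip.get_obs();print(o["force"],o["torque"],o["finger_gap"],o["eef_pos"],o["tcp_rot"], np.degrees(2*np.arctan2(o["tcp_rot"][1],o["tcp_rot"][0])))
E
```

```text
[-3.30418214  1.43372787  5.25820649] [0.18556747 0.4757678  0.21692016] 0.01333206350490673 [ 0.52710603 -0.13370605  0.02623295] [ 9.97882543e-01 -6.50315733e-02 -1.14583929e-03 -1.07214333e-04] -7.457336933696788
```

View pics/h_top.png

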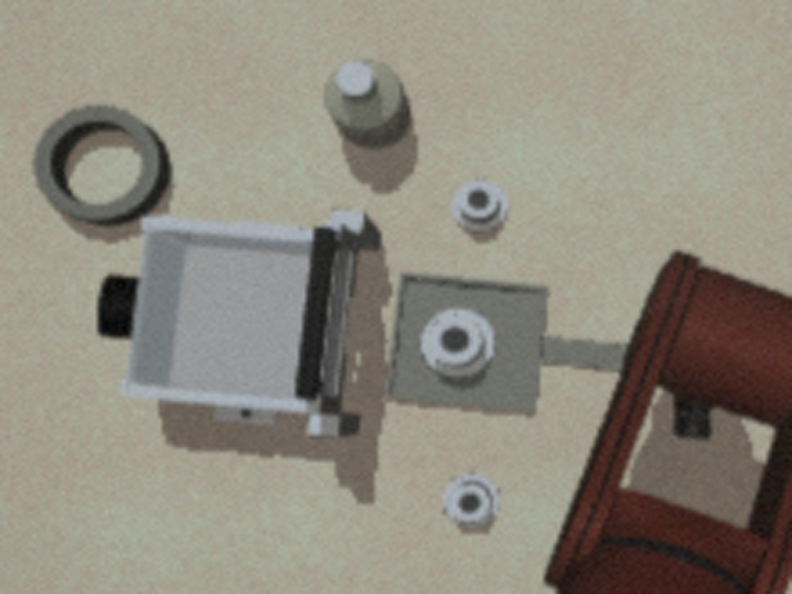

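```bash
python3 - <<'E'
from h import *
t=cam("top");f=lambda x,y:(x/3.6+100,y/3.3+110)
P=[ray(t,f(*p),.016) for p in((402,275),(548,290),(533,413),(390,398))]
O=np.array([.5628,.1327]);th=np.radians(82.7);X=np.array([np.cos(th),np.sin(th)]);Y=np.array([-X[1],X[0]])
for p in P+[sum(P)/4]:print((p[:2]-O)@X,(p[:2]-O)@Y)
for q in((.5271,-.1337),):print((np.array(q)-O)@X,(np.array(q)-O)@Y)
E
```

```text
-0.03387668205440828 -0.05298231847182371
-0.15169490688978016 -0.052069878593510095
-0.15086187025277448 0.0557892334548927
-0.036160454699900126 0.05468298979929627
-0.09314847847421577 0.0013550065472138443
-0.2687768860330521 0.0015606198690642718
```

Call:
move_arm(steps=[{"hand": 0,"linear": [0.1,-0.4,0],"delta_rot": [0,0,0]},{"hand": 0,"linear": [0.1,-0.8,0],"delta_rot": [0,0,0]},{"hand": 0,"linear": [0,-1.2,0],"delta_rot": [0,0,0]},{"hand": 0,"linear": [0,-1.5,0],"delta_rot": [0,0,0]},{"hand": 0,"linear": [0,-1.5,0],"delta_rot": [0,0,0]},{"hand": 0,"linear": [0,-1.5,0],"delta_rot": [0,0,0]},{"hand": 0,"linear": [0,-1.2,0],"delta_rot": [0,0,0]},{"hand": 0,"linear": [0,-0.8,0],"delta_rot": [0,0,0]},{"hand": 0,"linear": [0,-0.4,0],"delta_rot": [0,0,0]},{"hand": 0,"linear": [0,0,0],"delta_rot": [0,0,0]}])

```text
t: 13.1
eef_pos: [0.5421, -0.0408, 0.0263]
tcp_rot: [0.998, -0.066, -0.0, -0.001]
force: [0.2, 3.2, 2.9]
finger_gap: 0.0134
```

```bash
python3 - <<'E'
from h import *
w=cam("scene");a=w["color"][40:260,150:390];cv2.imwrite("pics/i_scene.png",cv2.resize(a,None,fx=2.7,fy=2.7,interpolation=cv2.INTER_CUBIC))
E
```

```text
(no output)
```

View pics/i_scene.png

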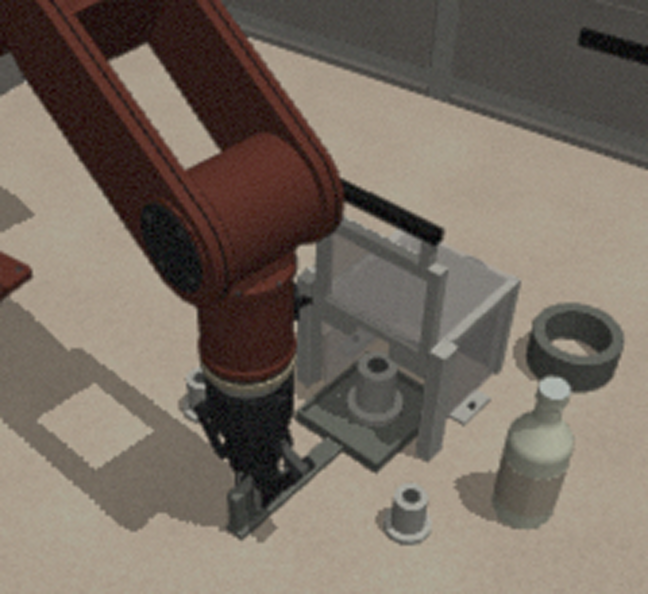

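```bash
python3 - <<'E'
from h import *
s=cam("scene");t=cam("top")
for z in(.2,.25,.3,.35,.4,.45,.5):
    p=proj(s,(.542,-.041,z));print(z,p,((p-[150,40])*2.7).round())
    p=proj(s,(.542,.03,z));print('   y.03',((p-[150,40])*2.7).round())
f=t["color"];cv2.imwrite("pics/i_top.png",cv2.resize(cv2.convertScaleAbs(f[110:384,100:360],alpha=1.4),None,fx=2.2,fy=2.1))
o=manip.get_obs();print(o["qpos"])
E
```

```text
0.2 [241.32498046 177.16909192] [247. 370.]
   y.03 [295. 322.]
0.25 [240.39808343 160.64711183] [244. 326.]
   y.03 [295. 278.]
0.3 [239.37762003 142.45730713] [241. 277.]
   y.03 [295. 229.]
0.35 [238.24866946 122.33371401] [238. 222.]
   y.03 [294. 175.]
0.4 [236.99296032  99.95064383] [235. 162.]
   y.03 [294. 116.]
0.45 [235.58787414  74.90492117] [231.  94.]
   y.03 [294.  50.]
0.5 [234.00507078  46.69138232] [227.  18.]
   y.03 [294. -24.]
[-2.22311104e-01  2.73566248e-01  1.88483145e+00  9.81086452e-04
  9.83516948e-01 -9.08504199e-02]
```

View pics/i_top.png

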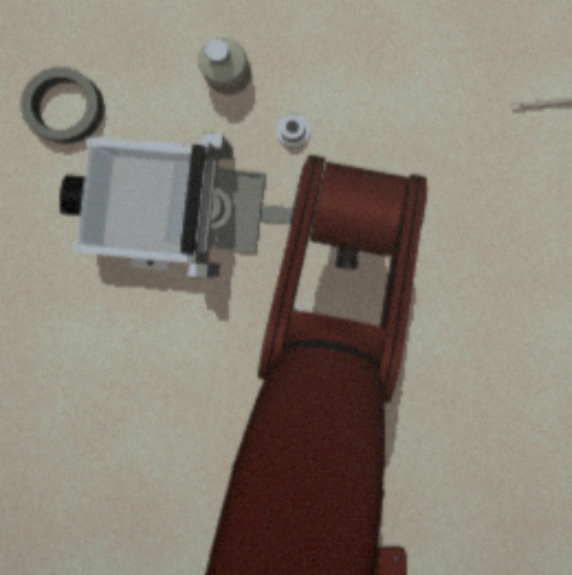

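Call:
move_arm(steps=[{"hand": 0,"linear": [0,-0.4,0],"delta_rot": [0,0,0]},{"hand": 0,"linear": [0,-0.8,0],"delta_rot": [0,0,0]},{"hand": 0,"linear": [0,-1.2,0],"delta_rot": [0,0,0]},{"hand": 0,"linear": [0,-1.5,0],"delta_rot": [0,0,0]},{"hand": 0,"linear": [0,-1.2,0],"delta_rot": [0,0,0]},{"hand": 0,"linear": [0,-0.8,0],"delta_rot": [0,0,0]},{"hand": 0,"linear": [0,-0.6,0],"delta_rot": [0,0,0]},{"hand": 0,"linear": [0,-0.5,0],"delta_rot": [0,0,0]},{"hand": 0,"linear": [0,0,0],"delta_rot": [0,0,0]}])

```text
t: 14.15
eef_pos: [0.5514, 0.0285, 0.0263]
tcp_rot: [0.998, -0.066, 0.0, -0.001]
force: [0.1, 2.1, 0.8]
finger_gap: 0.0134
```

```bash
python3 - <<'E'
from h import *
s=cam("scene")["color"][40:260,150:390];t=cam("top")["color"][150:260,120:280]
cv2.imwrite("pics/j_scene.png",cv2.resize(s,None,fx=2.7,fy=2.7,interpolation=cv2.INTER_CUBIC))
cv2.imwrite("pics/j_top.png",cv2.resize(cv2.convertScaleAbs(t,alpha=1.5),None,fx=4.8,fy=4.8,interpolation=cv2.INTER_CUBIC))
E
```

```text
(no output)
```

View pics/j_scene.png

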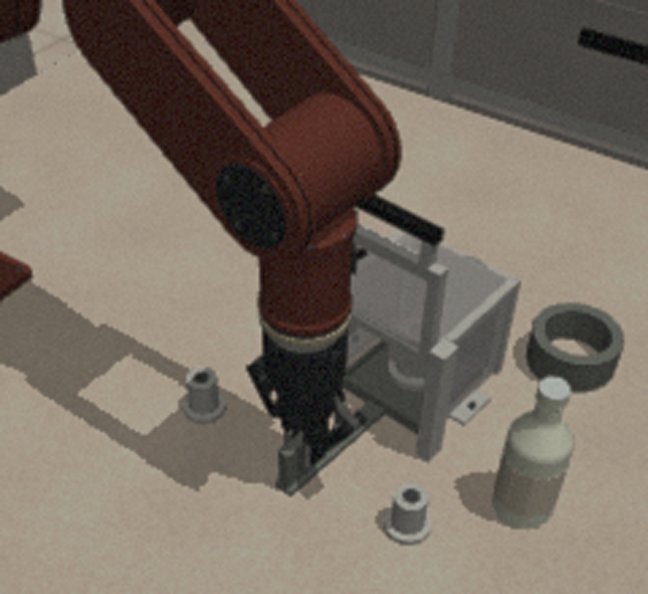

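View pics/j_top.png

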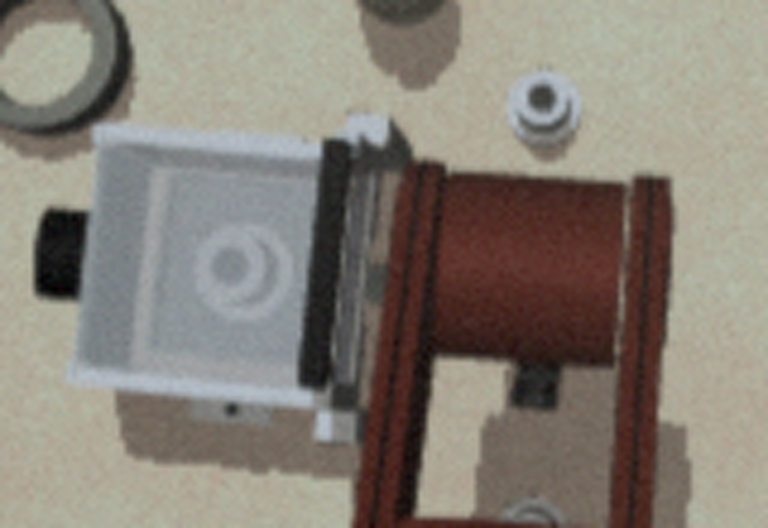

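Call:
move_arm(steps=[{"hand": 0,"linear": [0,-0.3,0],"delta_rot": [0,0,0]},{"hand": 0,"linear": [0,-0.3,0],"delta_rot": [0,0,0]},{"hand": 0,"linear": [0,-0.2,0],"delta_rot": [0,0,0]},{"hand": 0,"linear": [0,0,0],"delta_rot": [0,0,0]}])

```text
t: 14.65
eef_pos: [0.5524, 0.0354, 0.0263]
tcp_rot: [0.998, -0.066, -0.0, -0.0]
force: [-0.9, -1.3, 0.0]
finger_gap: 0.0138
```

Call:
move_arm(steps=[{"hand": 0,"linear": [0,-0.2,0],"delta_rot": [0,0,0]},{"hand": 0,"linear": [0,0,0],"delta_rot": [0,0,0]}])

```text
t: 14.85
eef_pos: [0.5526, 0.0374, 0.0262]
tcp_rot: [0.998, -0.066, -0.0, -0.0]
force: [0.2, -2.1, 1.2]
finger_gap: 0.0134
```

Call:
move_arm(steps=[{"hand": 0,"linear": [0,-0.2,0],"delta_rot": [0,0,0]},{"hand": 0,"linear": [0,0,0],"delta_rot": [0,0,0]}])

```text
t: 15.05
eef_pos: [0.5529, 0.0395, 0.0263]
tcp_rot: [0.998, -0.066, -0.0, -0.0]
force: [1.3, -0.1, -0.4]
finger_gap: 0.0136
```

Call:
move_arm(steps=[{"hand": 0,"linear": [0,-0.2,0],"delta_rot": [0,0,0]},{"hand": 0,"linear": [0,0,0],"delta_rot": [0,0,0]}])

```text
t: 15.25
eef_pos: [0.5536, 0.0399, 0.0266]
tcp_rot: [0.998, -0.066, 0.0, 0.001]
force: [0.8, -8.1, 0.2]
finger_gap: 0.0134
```

Contact begins; one more nudge.

Call:
move_arm(steps=[{"hand": 0,"linear": [0,-0.2,0],"delta_rot": [0,0,0]},{"hand": 0,"linear": [0,0,0],"delta_rot": [0,0,0]}])

```text
t: 15.45
eef_pos: [0.5543, 0.04, 0.027]
tcp_rot: [0.998, -0.065, 0.001, 0.003]
force: [0.1, -15.4, 2.8]
finger_gap: 0.0132
```

```bash
python3 - <<'E'
from h import *
o=manip.get_obs();print(o["force"],o["torque"],o["eef_pos"])
t=cam("top")["color"][150:260,120:280]
cv2.imwrite("pics/k_top.png",cv2.resize(cv2.convertScaleAbs(t,alpha=1.5),None,fx=4.8,fy=4.8,interpolation=cv2.INTER_CUBIC))
E
```

```text
[  0.14562718 -15.44241026   2.79989986] [-2.174682    0.06285182  0.272217  ] [0.55432669 0.04003872 0.02695989]
```

View pics/k_top.png

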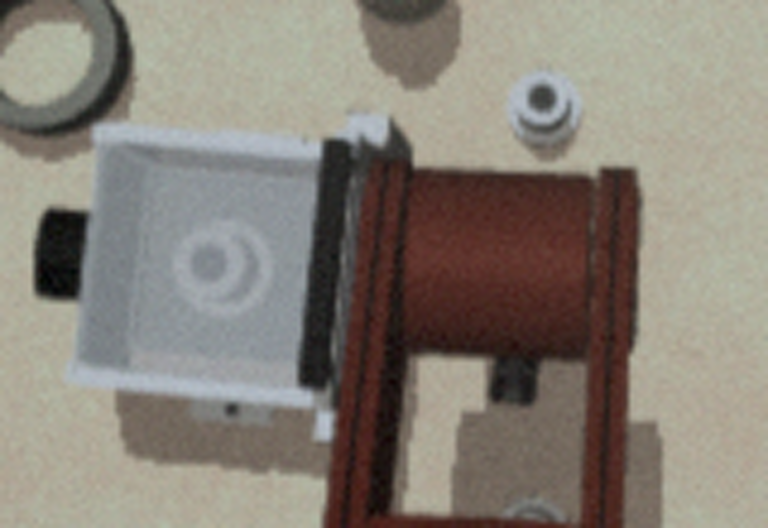

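Call:
move_arm(steps=[{"hand": 0,"linear": [0,0.2,0],"delta_rot": [0,0,0]},{"hand": 0,"linear": [-0.2,0,0],"delta_rot": [0,0,0]},{"hand": 0,"linear": [-0.2,0,0],"delta_rot": [0,0,0]},{"hand": 0,"linear": [0,0,0],"delta_rot": [0,0,0]},{"hand": 0,"linear": [0,0,0],"delta_rot": [0,0,0]}])

```text
t: 16.0
eef_pos: [0.5507, 0.0398, 0.0271]
tcp_rot: [0.998, -0.066, 0.002, 0.001]
force: [2.3, -10.7, 0.1]
finger_gap: 0.0135
```

```bash
python3 - <<'E'
from h import *
o=manip.get_obs();print(o["force"],o["torque"],o["eef_pos"],o["tcp_rot"])
T=cam("top");t=T["color"][150:260,120:280]
cv2.imwrite("pics/l_top.png",cv2.resize(cv2.convertScaleAbs(t,alpha=1.5),None,fx=4.8,fy=4.8,interpolation=cv2.INTER_CUBIC))
cv2.imwrite("pics/l_wrist.png",cam("wrist")["color"])
E
```

```text
[  2.26093971 -10.67192032   0.12084601] [-1.59420822 -0.47145293 -0.50474723] [0.55072728 0.03978233 0.02709745] [ 0.99778949 -0.06642008  0.00170498  0.00126294]
```

View pics/l_top.png

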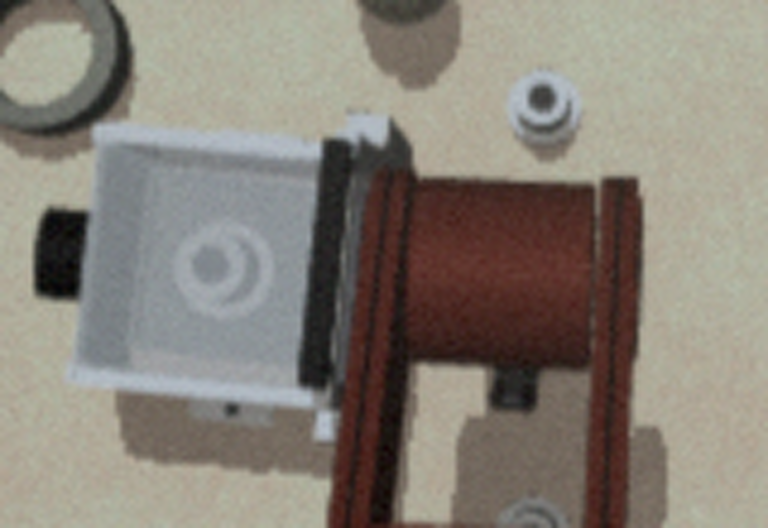

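View pics/l_wrist.png

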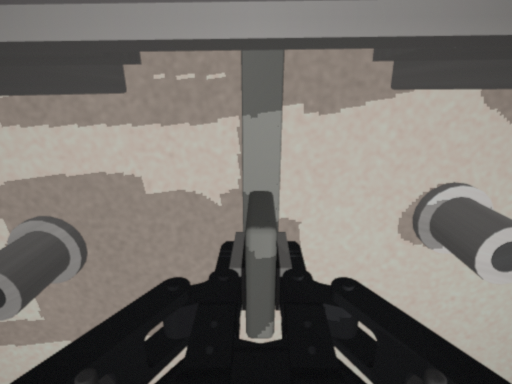

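```bash
python3 - <<'E'
from h import *
w=cam("wrist");C=-w["R"].T@w["t"];O=np.array([.5628,.1327]);th=np.radians(82.7);X=np.array([np.cos(th),np.sin(th)])
print(C,(C[:2]-O)@X)
s=cam("scene");p=proj(s,C);print(p)
a=s["color"][int(p[1])-60:int(p[1])+60,int(p[0])-70:int(p[0])+70];cv2.imwrite("pics/m.png",cv2.resize(cv2.convertScaleAbs(a,alpha=1.7),None,fx=5,fy=5,interpolation=cv2.INTER_CUBIC))
E
```

```text
[0.56089494 0.12098029 0.17024211] -0.011866777586578683
[285.65939179 150.72206744]
```

View pics/m.png

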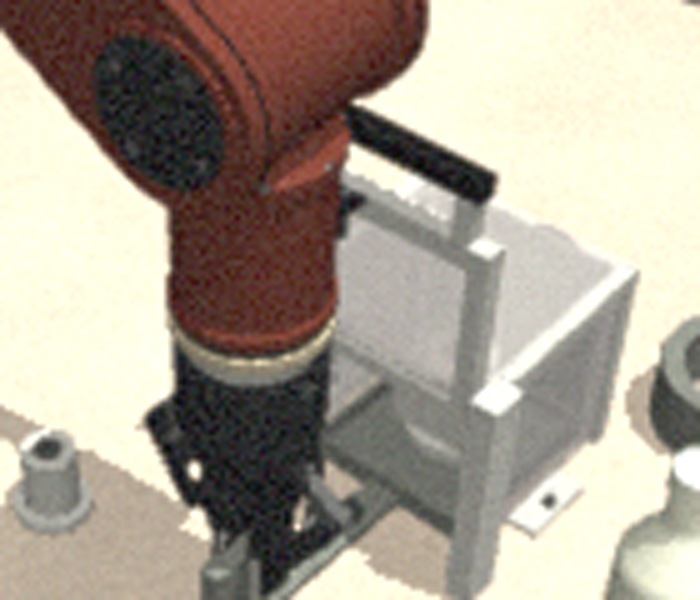

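Call:
move_arm(steps=[{"hand": 0,"linear": [0,0.2,0],"delta_rot": [0,0,0]},{"hand": 1,"linear": [0,0,0],"delta_rot": [0,0,0]},{"hand": 1,"linear": [0,0,0],"delta_rot": [0,0,0]},{"hand": 1,"linear": [0,0,0],"delta_rot": [0,0,0]},{"hand": 1,"linear": [0,0,0],"delta_rot": [0,0,0]},{"hand": 1,"linear": [0,0,0],"delta_rot": [0,0,0]},{"hand": 1,"linear": [0,0,0],"delta_rot": [0,0,0]}])

```text
t: 16.9
eef_pos: [0.5489, 0.0399, 0.0263]
tcp_rot: [0.998, -0.066, -0.0, -0.0]
force: [0.3, 1.0, 0.3]
finger_gap: 0.0853
```

```bash
python3 - <<'E'
from h import *
o=manip.get_obs();print(o["force"],o["torque"],o["eef_pos"],o["finger_gap"])
cv2.imwrite("pics/n_wrist.png",cam("wrist")["color"])
E
```

```text
[0.28206882 0.98388444 0.33456839] [ 0.02513596 -0.03405254 -0.03209165] [0.54888892 0.03991953 0.02628748] 0.08533488658308273
```

View pics/n_wrist.png

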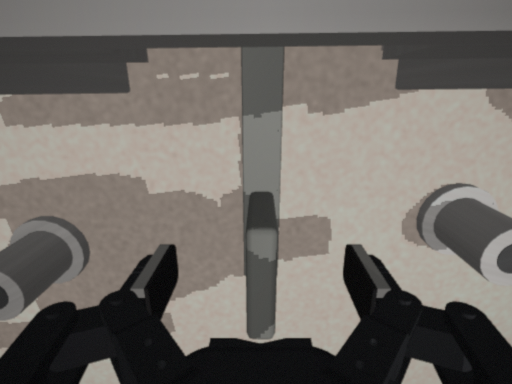

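Call:
move_arm(steps=[{"hand": 1,"linear": [0,1,0],"delta_rot": [0,0,0]},{"hand": 1,"linear": [0,2,0],"delta_rot": [0,0,0]},{"hand": 1,"linear": [0,2,0],"delta_rot": [0,0,0]},{"hand": 1,"linear": [0,1,-1],"delta_rot": [0,0,0]},{"hand": 1,"linear": [0,0,-3.5],"delta_rot": [0,0,0]},{"hand": 1,"linear": [0,0,-4],"delta_rot": [0,0,0]},{"hand": 1,"linear": [0,0,-4],"delta_rot": [0,0,0]},{"hand": 1,"linear": [0,0,-4],"delta_rot": [0,0,0]},{"hand": 1,"linear": [0,0,-4],"delta_rot": [0,0,0]},{"hand": 1,"linear": [0,0,-4],"delta_rot": [0,0,0]},{"hand": 1,"linear": [0,0,-4],"delta_rot": [0,0,0]},{"hand": 1,"linear": [0,0,-2],"delta_rot": [0,0,0]},{"hand": 1,"linear": [0,0,0],"delta_rot": [0,0,-8.2]},{"hand": 1,"linear": [0,0,0],"delta_rot": [0,0,-8.2]},{"hand": 1,"linear": [0,0,0],"delta_rot": [0,0,-8.2]},{"hand": 1,"linear": [0,0,0],"delta_rot": [0,0,-8.2]},{"hand": 1,"linear": [0,0,0],"delta_rot": [0,0,-8.2]},{"hand": 1,"linear": [0,0,0],"delta_rot": [0,0,-8.2]},{"hand": 1,"linear": [0,0,0],"delta_rot": [0,0,-8.2]},{"hand": 1,"linear": [0,0,0],"delta_rot": [0,0,-8.2]}])

```text
t: 18.95
eef_pos: [0.5407, -0.0199, 0.3321]
tcp_rot: [0.873, 0.488, 0.0, 0.0]
force: [-0.2, 0.7, 0.6]
finger_gap: 0.0855
```

Call:
move_arm(steps=[{"hand": 1,"linear": [0,0,0],"delta_rot": [0,0,-8.2]},{"hand": 1,"linear": [0,0,0],"delta_rot": [0,0,-8.2]},{"hand": 1,"linear": [0,0,0],"delta_rot": [0,0,-8.2]},{"hand": 1,"linear": [2,0,0],"delta_rot": [0,0,0]},{"hand": 1,"linear": [3,0,0],"delta_rot": [0,0,0]},{"hand": 1,"linear": [3,0,0],"delta_rot": [0,0,0]},{"hand": 1,"linear": [3,0,0],"delta_rot": [0,0,0]},{"hand": 1,"linear": [3,0,0],"delta_rot": [0,0,0]},{"hand": 1,"linear": [1.4,0.4,0],"delta_rot": [0,0,0]},{"hand": 1,"linear": [0,0,0],"delta_rot": [0,0,0]},{"hand": 1,"linear": [0,0,0],"delta_rot": [0,0,0]}])

```text
t: 20.05
eef_pos: [0.5647, 0.1318, 0.3315]
tcp_rot: [0.751, 0.66, -0.0, 0.0]
force: [0.2, -1.2, -0.0]
finger_gap: 0.0855
```

```bash
python3 - <<'E'
from h import *
o=manip.get_obs();print(o["eef_pos"],o["tcp_rot"])
w=cam("wrist")
cv2.imwrite("pics/o_wrist.png",w["color"]);print(proj(w,(.5635,.1327,.273)))
E
```

```text
[0.56471741 0.13182333 0.33145142] [ 7.50952771e-01  6.60355824e-01 -2.60162293e-04  2.32911390e-04]
[261.71371856 204.9212614 ]
```

View pics/o_wrist.png

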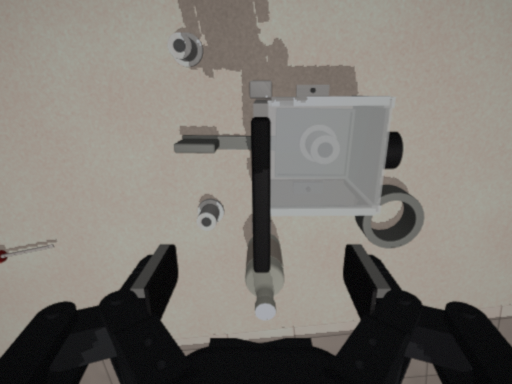

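Call:
move_arm(squeeze=70, steps=[{"hand": 1,"linear": [0,0,2],"delta_rot": [0,0,0]},{"hand": 1,"linear": [0,0,2.5],"delta_rot": [0,0,0]},{"hand": 1,"linear": [0,0,2.5],"delta_rot": [0,0,0]},{"hand": 1,"linear": [0,0,1.6],"delta_rot": [0,0,0]},{"hand": 0,"linear": [0,0,0],"delta_rot": [0,0,0]},{"hand": 0,"linear": [0,0,0],"delta_rot": [0,0,0]},{"hand": 0,"linear": [0,0,0],"delta_rot": [0,0,0]},{"hand": 0,"linear": [0,0,0],"delta_rot": [0,0,0]},{"hand": 0,"linear": [0,0,0],"delta_rot": [0,0,0]},{"hand": 0,"linear": [0,0,0],"delta_rot": [0,0,0]},{"hand": 0,"linear": [0,0,0],"delta_rot": [0,0,0]},{"hand": 0,"linear": [0,0,0],"delta_rot": [0,0,0]}])

```text
t: 21.3
eef_pos: [0.5652, 0.1324, 0.2462]
tcp_rot: [0.751, 0.66, 0.001, 0.001]
force: [0.2, -1.6, 3.4]
finger_gap: 0.0126
```

Call:
move_arm(steps=[{"hand": 0,"linear": [0,0,0.5],"delta_rot": [0,0,0]},{"hand": 0,"linear": [0,0,1],"delta_rot": [0,0,0]},{"hand": 0,"linear": [0,0,1],"delta_rot": [0,0,0]},{"hand": 0,"linear": [0,0,1],"delta_rot": [0,0,0]},{"hand": 0,"linear": [0,0,1],"delta_rot": [0,0,0]},{"hand": 0,"linear": [0,0,1],"delta_rot": [0,0,0]},{"hand": 0,"linear": [0,0,1],"delta_rot": [0,0,0]},{"hand": 0,"linear": [0,0,0.8],"delta_rot": [0,0,0]},{"hand": 0,"linear": [0,0,0.7],"delta_rot": [0,0,0]},{"hand": 0,"linear": [0,0,0],"delta_rot": [0,0,0]}])

```text
t: 22.3
eef_pos: [0.5652, 0.1324, 0.1642]
tcp_rot: [0.751, 0.66, 0.0, 0.0]
force: [5.9, -1.6, -2.9]
finger_gap: 0.0127
```

Call:
move_arm(steps=[{"hand": 0,"linear": [0,0,0.4],"delta_rot": [0,0,0]},{"hand": 0,"linear": [0,0,0.4],"delta_rot": [0,0,0]},{"hand": 0,"linear": [0,0,0.4],"delta_rot": [0,0,0]},{"hand": 0,"linear": [0,0,0.3],"delta_rot": [0,0,0]},{"hand": 0,"linear": [0,0,0],"delta_rot": [0,0,0]}])

```text
t: 22.8
eef_pos: [0.5652, 0.1324, 0.1498]
tcp_rot: [0.751, 0.66, 0.0, 0.0]
force: [6.3, -3.3, 0.2]
finger_gap: 0.0125
```

Call:
move_arm(steps=[{"hand": 0,"linear": [0,0,0.3],"delta_rot": [0,0,0]},{"hand": 0,"linear": [0,0,0.2],"delta_rot": [0,0,0]},{"hand": 0,"linear": [0,0,0],"delta_rot": [0,0,0]}])

```text
t: 23.1
eef_pos: [0.5652, 0.1324, 0.1467]
tcp_rot: [0.751, 0.66, 0.0, 0.001]
force: [0.3, -3.2, 11.4]
finger_gap: 0.0128
```

Call:
move_arm(steps=[{"hand": 0,"linear": [0,0,0.3],"delta_rot": [0,0,0]},{"hand": 0,"linear": [0,0,0],"delta_rot": [0,0,0]},{"hand": 0,"linear": [0,0,0],"delta_rot": [0,0,0]}])

```text
t: 23.4
eef_pos: [0.5653, 0.1324, 0.1466]
tcp_rot: [0.751, 0.66, 0.001, 0.001]
force: [-8.5, -5.5, 27.9]
finger_gap: 0.0131
```

Call:
move_arm(steps=[{"hand": 0,"linear": [0,0,0.2],"delta_rot": [0,0,0]},{"hand": 0,"linear": [0,0,0],"delta_rot": [0,0,0]},{"hand": 0,"linear": [0,0,0],"delta_rot": [0,0,0]}])

```text
t: 23.7
eef_pos: [0.5654, 0.1324, 0.1465]
tcp_rot: [0.751, 0.66, 0.001, 0.001]
force: [-14.8, -5.4, 39.5]
finger_gap: 0.0128
```

Call:
move_arm(steps=[{"hand": 0,"linear": [0,0,-0.3],"delta_rot": [0,0,0]},{"hand": 0,"linear": [0,0,-0.1],"delta_rot": [0,0,0]},{"hand": 1,"linear": [0,0,0],"delta_rot": [0,0,0]},{"hand": 1,"linear": [0,0,0],"delta_rot": [0,0,0]},{"hand": 1,"linear": [0,0,0],"delta_rot": [0,0,0]},{"hand": 1,"linear": [0,0,0],"delta_rot": [0,0,0]},{"hand": 1,"linear": [0,0,0],"delta_rot": [0,0,0]},{"hand": 1,"linear": [0,0,0],"delta_rot": [0,0,0]},{"hand": 1,"linear": [0,0,-2],"delta_rot": [0,0,0]},{"hand": 1,"linear": [0,0,-3],"delta_rot": [0,0,0]},{"hand": 1,"linear": [0,0,-4],"delta_rot": [0,0,0]},{"hand": 1,"linear": [0,0,-4],"delta_rot": [0,0,0]},{"hand": 1,"linear": [0,0,-3],"delta_rot": [0,0,0]},{"hand": 1,"linear": [2,0,0],"delta_rot": [0,0,0]},{"hand": 1,"linear": [4,-1,0],"delta_rot": [0,0,0]},{"hand": 1,"linear": [4,-2,0],"delta_rot": [0,0,0]},{"hand": 1,"linear": [4,-3,0],"delta_rot": [0,0,0]},{"hand": 1,"linear": [4,-3,0],"delta_rot": [0,0,0]},{"hand": 1,"linear": [0,0,0],"delta_rot": [0,0,0]},{"hand": 1,"linear": [0,0,0],"delta_rot": [0,0,0]}])

```text
t: 25.7
eef_pos: [0.4977, 0.3236, 0.3043]
tcp_rot: [0.75, 0.661, -0.0, 0.0]
force: [1.7, -0.6, -0.2]
finger_gap: 0.0853
```

```bash
python3 - <<'E'
from h import *
o=manip.get_obs();print(o["t"],o["force"],o["eef_pos"])
S=cam("scene");s=S["color"][110:260,190:390];t=cam("top")["color"][110:290,100:320]
cv2.imwrite("pics/p_scene.png",cv2.resize(s,None,fx=4,fy=4,interpolation=cv2.INTER_CUBIC))
cv2.imwrite("pics/p_top.png",cv2.resize(cv2.convertScaleAbs(t,alpha=1.5),None,fx=3.6,fy=3.3,interpolation=cv2.INTER_CUBIC))
ms=(S["color"].max(2)<28).astype(np.uint8);print(rect(S,ms,(262,130,315,165))[0],"expect shut",proj(S,(.563,.1325,.167)))
E
```

```text
25.7 [ 1.66896052 -0.5991404  -0.20333012] [0.4977499  0.32358629 0.30427796]
((289.28753662109375, 149.97036743164062), (42.46117401123047, 5.197789192199707), 28.495635986328125) expect shut [288.65060061 149.52138854]
```

View pics/p_scene.png

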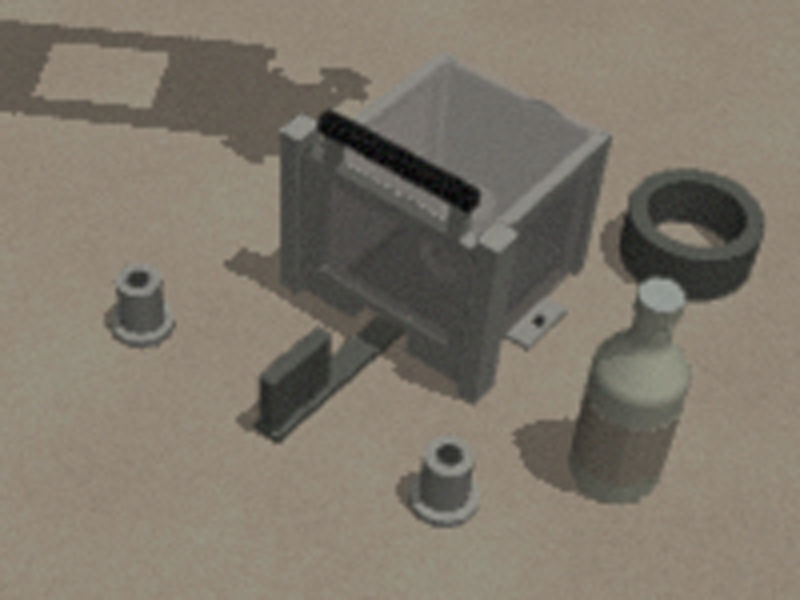

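View pics/p_top.png

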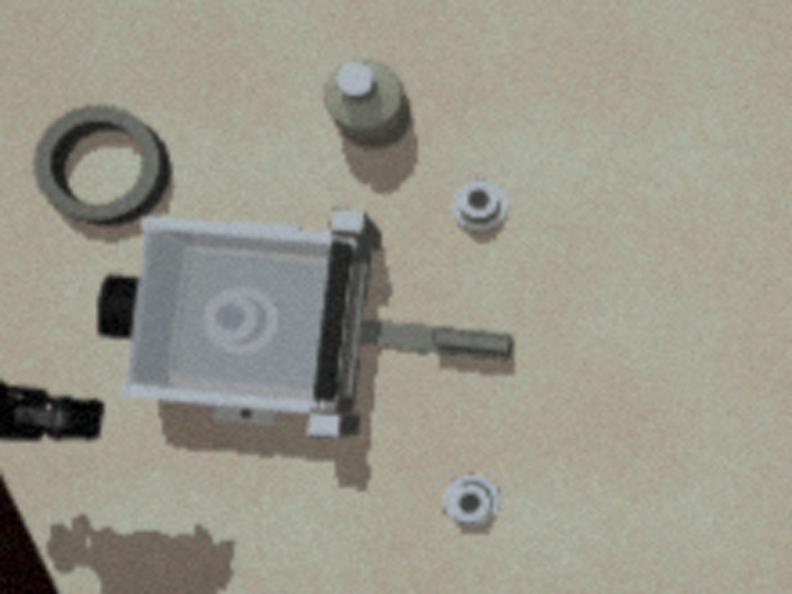

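```bash
python3 - <<'E'
from h import *
t=cam("top");f=lambda x,y:(x/3.6+100,y/3.3+110)
p=ray(t,f(473,340),.06);O=np.array([.5628,.1327]);th=np.radians(82.7);X=np.array([np.cos(th),np.sin(th)]);Y=np.array([-X[1],X[0]])
print((p[:2]-O)@X,(p[:2]-O)@Y)
print(manip.finish_job())
E
```

```text
-0.09813917822030496 -0.000556083200511483
the job is handed in; nothing more can be done
None
```

The job is done and handed in at about 26 s of the 69 s allowed. I raised the sash to its upper stop by the bar and let go. Then I pushed the tray straight in by its grip until it met the back wall, and lowered the sash shut over the tongue. The gripper is open and the arm is clear.

**Last checks**
- **Sash:** fully shut. It met a firm stop at 39 N after about 100 mm of travel. In the scene picture the bar is within 0.5 px of where it should be when shut.
- **Tray:** contact with the back wall was felt (about 15 N). The last top view puts the grip at x = -98 mm, y = -0.6 mm in the guard's frame. It should be at -95 mm, so 3 mm off, which is about the measuring error. While still gripped it read about -93 mm.
- **Tongue and bushing:** the tongue sticks out through the notch, and the bushing is still standing in the tray.
- **Other things:** the bottle, the tape and both small bushings look unmoved. The screwdriver was not in the last close-up pictures; nothing went near it.

**Disagreement:** the sash was not shut at the start. It stood about 9 mm up, so it met the upper stop after 91 mm. Before I worked that out, I pulled against the stop with 64 N at the wrist, which is under the 120 N limit.

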